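# Load the check weight into its carrier and seat the carrier on the scale

## Task

Load the platform scale with its check weight: stand the larger of the two brass weights upright in the round pocket of the weight carrier and let go of it, then lift the loaded carrier by its upright handle and set it down flat inside the rimmed steel tray of the scale, long sides along the tray. Leave the smaller brass weight standing where it is.

Things in the scene. Friction and masses are not known exactly. Their poses are not given: they have to be found in the camera images.
- weight_large_mid (a point): Centre (half-way up) of the larger brass knob weight, loose, about 0.2 kg: 36 mm in diameter, 40 mm tall, upright, z up (narrower neck to the eye, but it grips as a plain 36 mm cylinder over its full height). Grip its upper part, fingertips at least 12 mm above its foot, so that they stay above the pocket's wall.
- weight_small_mid (a point): Centre (half-way up) of the smaller brass knob weight, a look-alike: 28 mm in diameter, 34 mm tall, standing upright. Not to be used.
- carrier_pocket (a point): Centre of the floor of the carrier's round pocket: an aluminium ring of 52 mm inner and 58 mm outer diameter whose wall stands 8 mm above this floor. It lies 48 mm from the handle's axis on the carrier's -x side and 6 mm above the carrier's underside; axes as the carrier's.
- carrier_grip (a point): Grip point on the upright post in the middle of the loose weight carrier (0.4 kg), 62 mm above its underside. The post is 22 mm (x) by 14 mm (y), top at 80 mm; grip across the 14 mm, closing along y. The carrier is a flat aluminium plate 160 (x) x 64 (y) x 6 mm, z up, centred under the post: round pocket at the -x end, fixed dark counterweight block 30 mm high at the +x end.
- tray_seat (a point): Centre of the floor of the steel tray on the fixed grey platform scale, 22 mm above the bench. The tray is 186 mm (x) by 92 mm (y) inside, its rim 8 mm above this floor. A small blank display and two keys are at the scale's -x end. The carrier fits with its x axis along the tray's, either way round, about 13 mm free all round.

How it is judged:
By the outcome, as a careful person would: the job done as asked, in the order asked, and still so for the second after the job is handed in, with the robot touching nothing.
It also fails if it takes over 59 s, if anything falls off the work surface, if the arm or the gripper's body presses on something with over 40 N, if the wrist force passes 120 N, or if a joint passes its speed limit or range.

## Robot

A 6-joint arm with a two-finger parallel gripper is mounted at the origin on a cart in front of the work surface, level with it; the furniture and walls round the work are solid. World frame = base frame: x ahead of the robot, y to its left, z up, the work surface at z = 0. Lengths are in mm, angles in rad, forces in N, time in s.
With the tool pointing down it reaches from about 275 to 750 mm from the base axis. Payload 10.2 kg.
Tool frame: the origin (TCP) lies at the very end of the fingers, on their centre line; the grasp point (between the pads) lies 19 mm behind it; z points along the fingers, x is the direction in which the jaws open and shut, and the axes are right-handed (so a half turn about z gives the same grasp; the last joint's range is limited). The gripper opens to 85 mm and grips with 20 to 120 N. Pads are 22 mm wide; open, the fingers measure 114 mm over their backs; the gripper's body (76 mm by 85 mm) begins 54 mm behind the grasp point. The pads swing forward as they close: fully open they stand 13 mm farther back than shut.
Start: joints at [-1.508, 0.313, 1.498, -0, 1.331, -0.223], TCP at [147.998, -503.714, 231.294] pointing down, gripper open.
Joint ranges: [-2.94, 2.94], [-0.97, 2.17], [0.19, 2.56], [-1.23, 4.37], [0.02, 3.11], [-2.88, 2.88]. Speed limits (rad/s): [2.39, 2.39, 3.01, 3.14, 3.14, 3.14].

## Interface

Orientations are given as a 3x3 rotation matrix whose columns are the frame's x, y, z axes.
In Python, from plant import * gives the robot as it stands.
- The arm moves only by the shell command python3 -m handwheel 'ROWS' [FORCE]. ROWS is JSON, a list of rows, each an object with "offset": the shift along the tool's x, y, z in cm, a list of three; "turn": the turn about the tool's z in rad; "fingers": the gripper command: -1 is fully open, 1 is shut, values between are in proportion. A call has 1 to 20 rows; each row shifts and turns the commanded pose from where the row before left it, along the tool's axes as they then stand; what a row does not reach is not made up. A row lasts 1/8 s, in which the tool goes at most 62.5 mm and 10.7 degrees, less where a joint would pass 70% of its speed; a pose out of reach is approached as far as the arm can. A call with a gripper value outside its range is refused whole. The fingers move at their own pace and stop on an object; FORCE is the grip in N (left out, the last holds). Time passes only in rows, so rows that do not move let the fingers close. It gives the time, the measured TCP pose, the force and the opening at its end, in the units of the state.
- state(): the state, without advancing time (a new reading comes with each control period).
- grab_frame(name): name is "scene" or "top" or "wrist"; returns the picture (384x512x3 uint8, red, green, blue); there is no depth.
- calibration(name): a dict with "fx", "fy", "cx", "cy" (pixels), "R" (3x3) and "t" (3): a world point X has camera coordinates R X + t; the wrist camera has in their place "mount" (4x4, takes a point from camera to tool coordinates, whose origin is the TCP and whose axes are the tool frame's). Camera axes: x right, y down, z forward; pixel columns grow to the right and rows downward; lengths in mm; the calibration is good to about 2 mm. The wrist camera is an equidistant fisheye: a pixel r from the principal point sees the ray r / f radians off the axis. A picture is of the moment at which its call begins: read the wrist's pose just before it. calibration takes no time and is no camera call.
- hand_in(): hands the job in, once; it reports no verdict.
The state is a dict: "clock": time; "joints": joint angles; "joint_vel": joint speeds; "joint_efforts": joint torques, N m; "eef_pos": TCP position; "eef_rot": TCP orientation; "ft_force": force on the tool from outside, world axes, zero at the start; "wrist_torque": the same for the moment, N m; "gripper_width": finger opening in mm.
Only numpy, scipy, OpenCV 4.12 (cv2) and the standard library are available. Lean on these libraries where they do the work, as an engineer would, in place of code of your own. Each camera call takes 0.05 s, during which the arm holds its last target.

## Working session

There is one attempt and no reset: what is moved stays moved. The work goes in short steps, Python scripts to look and compute and a shell command to move; the robot and the scene stay as the last step left them, time stands still between calls to the robot, and variables do not carry over. Pictures are saved under pics/ and viewed, and the job is handed in when it is done.

```bash
mkdir -p pics; ls
python3 - <<'E'
from plant import *
import cv2
for n in ["scene","top"]:
    f=grab_frame(n); cv2.imwrite(f"pics/{n}0.png",f[:,:,::-1])
    print(calibration(n))
print(calibration("wrist"))
s=state();print(s)
E
```

```text
pics
{'fx': 435.7066883999522, 'fy': 435.7066883999522, 'cx': 255.82455998237336, 'cy': 198.4794212703868, 'R': array([[-0.9079171 , -0.41909682, -0.00666382],
       [-0.30233742,  0.66581938, -0.68211189],
       [ 0.29030782, -0.61728633, -0.73121745]]), 't': array([509.3844617 , 230.57963498, 810.24939427])}
{'fx': 477.5629382965767, 'fy': 477.5629382965767, 'cx': 257.4417874602704, 'cy': 192.30547835317475, 'R': array([[ 0.00414715, -0.99996798, -0.00684433],
       [-0.98819893, -0.00305013, -0.15314556],
       [ 0.15311978,  0.00739867, -0.98817994]]), 't': array([  -8.85323772,  550.04634291, 1082.69183004])}
{'fx': 297.3186396354542, 'fy': 297.3186396354542, 'cx': 252.18461429418238, 'cy': 186.71818423897045, 'mount': array([[ 9.99999825e-01,  4.63725283e-04, -3.68143624e-04,
         9.83407336e-01],
       [-3.47939677e-04,  9.63329518e-01,  2.68320926e-01,
        -6.83030157e+01],
       [ 4.79070817e-04, -2.68320751e-01,  9.63329510e-01,
        -1.41558653e+02],
       [ 0.00000000e+00,  0.00000000e+00,  0.00000000e+00,
         1.00000000e+00]])}
{'clock': 0.1, 'joints': array([-1.50842237e+00,  3.13431532e-01,  1.49832671e+00, -2.13126314e-05,
        1.33098083e+00, -2.23398975e-01]), 'joint_vel': array([ 0.00017399, -0.00236563, -0.00243475, -0.00122507, -0.00159896,
       -0.00068467]), 'joint_efforts': array([ 2.01713447e-03, -4.12907445e+01, -2.60142750e+01, -2.23624061e-04,
        3.05677160e-03, -1.24620843e-05]), 'eef_pos': array([ 147.9671216 , -503.49581208,  230.78606572]), 'eef_rot': array([[ 2.81903937e-01, -9.59442631e-01, -9.21228068e-05],
       [-9.59441979e-01, -2.81903855e-01,  1.14289967e-03],
       [-1.12251644e-03, -2.33801429e-04, -9.99999343e-01]]), 'ft_force': array([0.21495913, 0.74000128, 0.66304962]), 'wrist_torque': array([-0.03606232, -0.01709489, -0.00612814]), 'gripper_width': 85.39719948024238}
```

View pics/scene0.png

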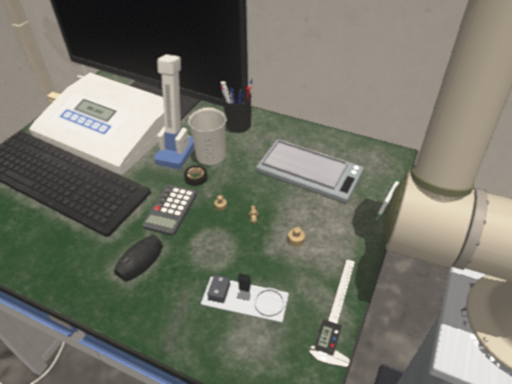

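View pics/top0.png

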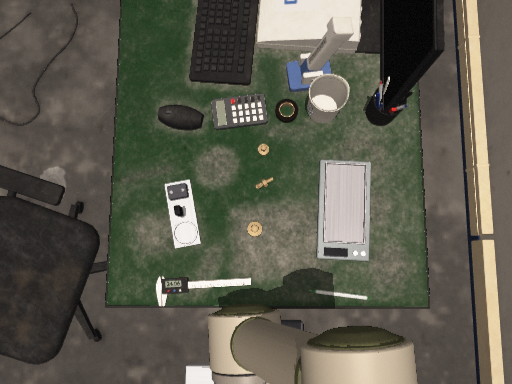

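The top view shows the carrier at about (182,213), with its pocket ring at (186,233) and post near (180,211). The tray is at (345,202). Brass items are at (255,229), (264,149) and a lying thing at (264,183). I'll measure them next.

```bash
cat > h.py <<'E'
import numpy as np, cv2
from plant import *
def ray(n,u,v):
    c=calibration(n);R=c['R'];t=c['t']
    d=R.T@np.array([(u-c['cx'])/c['fx'],(v-c['cy'])/c['fy'],1]);return -R.T@t,d
def onz(n,u,v,z):
    o,d=ray(n,u,v);return o+d*(z-o[2])/d[2]
def proj(n,X):
    c=calibration(n);p=c['R']@np.array(X,float)+c['t'];return np.array([c['fx']*p[0]/p[2]+c['cx'],c['fy']*p[1]/p[2]+c['cy']])
def two(a,ua,b,ub):
    o1,d1=ray(a,*ua);o2,d2=ray(b,*ub)
    s=np.linalg.lstsq(np.c_[d1,-d2],o2-o1,rcond=None)[0]
    p,q=o1+d1*s[0],o2+d2*s[1];return (p+q)/2,np.linalg.norm(p-q)
def wray(st,u,v):
    c=calibration('wrist');x,y=(u-c['cx'])/c['fx'],(v-c['cy'])/c['fy'];r=np.hypot(x,y)
    k=np.sin(r)/r if r>1e-9 else 1
    d=np.array([x*k,y*k,np.cos(r)]);M=c['mount'];R=st['eef_rot']
    return st['eef_pos']+R@M[:3,3],R@(M[:3,:3]@d)
def wz(st,u,v,z):
    o,d=wray(st,u,v);return o+d*(z-o[2])/d[2]
E
python3 - <<'E'
from h import *
im=cv2.imread('pics/top0.png')
hsv=cv2.cvtColor(im,cv2.COLOR_BGR2HSV)
m=cv2.inRange(hsv,(10,60,110),(28,255,255))
n,l,s,c=cv2.connectedComponentsWithStats(m)
for i in range(1,n):
    if s[i,4]>20 and 110<c[i,0]<420 and c[i,1]<300:print(s[i],c[i],onz('top',*c[i],20))
m=cv2.inRange(hsv,(0,0,190),(180,40,255)); m[:, :150]=0;m[:,215:]=0
m[:170]=0;m[260:]=0
m=cv2.morphologyEx(m,cv2.MORPH_CLOSE,np.ones((15,15)))
n,l,s,c=cv2.connectedComponentsWithStats(m)
for i in range(1,n):
    if s[i,4]>100:
        cs,_=cv2.findContours((l==i).astype(np.uint8),0,2);r=cv2.minAreaRect(cs[0]);b=cv2.boxPoints(r);print(s[i],r);
        for p in b: print(p,onz('top',*p,6))
a=cv2.resize(im[165:275,150:280],None,fx=6,fy=5.4,interpolation=2)
cv2.imwrite('pics/t1.png',a[:600,:800])
cv2.imwrite('pics/t2.png',cv2.resize(im[150:270,305:385],None,fx=5,fy=5,interpolation=2))
im=cv2.imread('pics/scene0.png')
cv2.imwrite('pics/s1.png',cv2.resize(im[180:330,190:320],None,fx=4,fy=4,interpolation=2))
E
```

```text
[279 102  16  15  45] [287.91111111 108.73333333] [762.56762223 -81.05834843  20.        ]
[258 143  11  12  99] [263.09090909 148.84848485] [660.75908845 -20.01900017  20.        ]
[256 177  17  12  84] [263.8452381  182.69047619] [577.03634367 -22.03269477  20.        ]
[247 221  16  16 191] [254.19895288 228.35078534] [466.86770443   0.64920885  20.        ]
[ 165  180   36   68 1679] ((182.0811004638672, 213.4864959716797), (65.10198211669922, 25.975038528442383), 80.53767395019531)
[163.91895 183.51352] [576.73576769 221.98648097   6.        ]
[189.54056 179.24326] [587.51833493 159.60317835   6.        ]
[200.24326 243.45947] [431.30712545 129.88926573   6.        ]
[174.62164 247.72974] [420.90301299 191.01410385   6.        ]
```

```bash
ls pics
```

```text
s1.png
scene0.png
t1.png
t2.png
top0.png
```

View pics/t1.png

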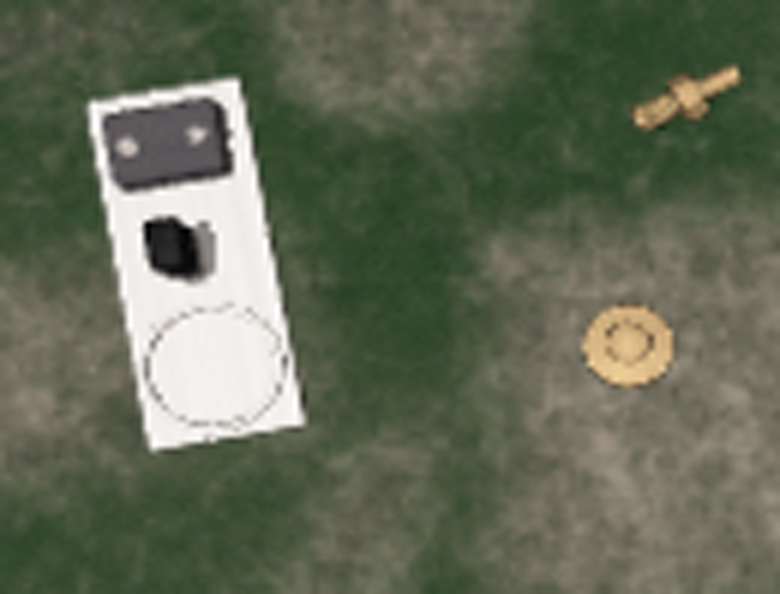

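View pics/t2.png

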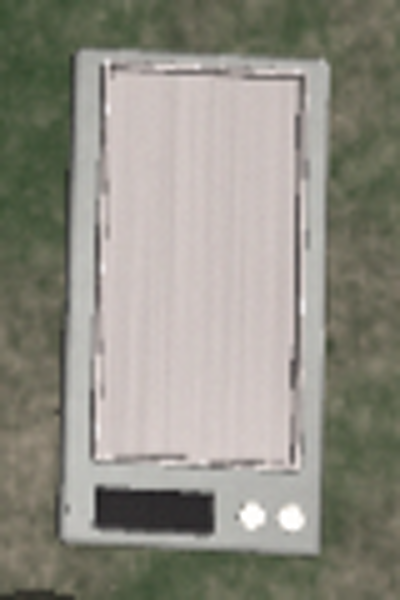

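View pics/s1.png

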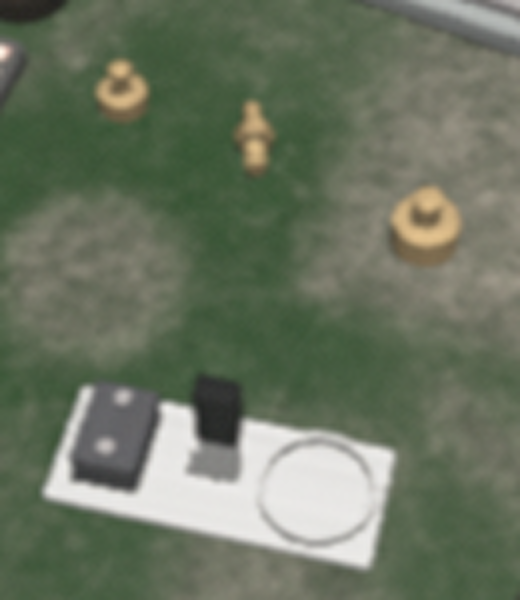

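Run:
```python
from h import *
im=cv2.imread('pics/top0.png')
for q in [((110,70),(302,78),(298,468),(97,460))]:
    P=[onz('top',305+u/5,150+v/5,26)[:2] for u,v in q];print(np.round(P,1))
    P=np.array(P);print(P.mean(0),np.linalg.norm(P[0]-P[3]),np.linalg.norm(P[0]-P[1]),P[0]-P[3],P[1]-P[2])
hsv=cv2.cvtColor(im,cv2.COLOR_BGR2HSV);print(hsv[200,345],hsv[200,320])
b=im[...,2].astype(int)-im[...,1]
m=((b>8)&(im[...,2]>150)).astype(np.uint8);m[:,:310]=0;m[:,380:]=0;m[:150]=0;m[270:]=0
m=cv2.morphologyEx(m,cv2.MORPH_OPEN,np.ones((3,3)))
cs,_=cv2.findContours(m,0,2);c=max(cs,key=cv2.contourArea);r=cv2.minAreaRect(c);print(r)
for p in cv2.boxPoints(r):print(onz('top',*p,22))
s=cv2.imread('pics/scene0.png');h=cv2.cvtColor(s,cv2.COLOR_BGR2HSV)
m=cv2.inRange(h,(10,60,110),(28,255,255));n,l,st,c=cv2.connectedComponentsWithStats(m)
for i in range(1,n):
    if st[i,4]>20:print(st[i],c[i])
print(proj('scene',(467,1,20)),proj('scene',(457,166.4,6)),proj('scene',(504,175.6,80)),proj('top',(504,175.6,80)))
```

```text
[[ 622.2 -174.1]
 [ 618.5 -266.4]
 [ 431.5 -258.8]
 [ 434.9 -164.6]]
[ 526.76397074 -215.97568965] 187.49132946313406 92.35783582068463 [187.25048821  -9.5001732 ] [186.94487882  -7.5614197 ]
[  7  16 208] [ 23   5 187]
((344.0460510253906, 202.6182098388672), (38.91172409057617, 77.79014587402344), 1.9091525077819824)
[ 437.81651998 -162.59500016   22.        ]
[ 625.24861836 -172.03648405   22.        ]
[ 622.29669418 -265.88496749   22.        ]
[ 435.11902795 -254.12941087   22.        ]
[48 92 11 10 59] [52.13559322 95.72881356]
[187 167  17  11 105] [194.61904762 171.46666667]
[418 176  55  15  66] [446.45454545 186.51515152]
[214 195  13  14 128] [220.0390625 201.9921875]
[249 205   9  18 101] [253.27722772 213.63366337]
[288 226  18  21 275] [296.29090909 236.28363636]
[295.54498358 234.2560434 ] [268.69462756 302.27500338] [243.50258377 276.02911577] [176.72104008 209.60847653]
```

```bash
python3 -m handwheel '[{"offset":[-3.3,-3.7,0],"turn":0,"fingers":-1},{"offset":[-3.3,-3.7,0],"turn":0,"fingers":-1},{"offset":[-3.3,-3.7,0],"turn":0,"fingers":-1},{"offset":[-3.3,-3.7,0],"turn":0,"fingers":-1},{"offset":[-3.3,-3.7,0],"turn":0,"fingers":-1},{"offset":[-3.3,-3.7,0],"turn":0,"fingers":-1},{"offset":[-3.3,-3.7,0],"turn":0,"fingers":-1},{"offset":[-3.3,-3.7,0],"turn":0,"fingers":-1},{"offset":[-3.3,-3.7,0],"turn":0,"fingers":-1},{"offset":[-3.3,-3.7,0],"turn":0,"fingers":-1},{"offset":[-3.3,-3.7,0],"turn":0,"fingers":-1},{"offset":[-3.1,-4.1,0],"turn":0,"fingers":-1},{"offset":[0,0,4],"turn":0.094,"fingers":-1},{"offset":[0,0,3],"turn":0,"fingers":-1},{"offset":[0,0,0],"turn":0,"fingers":-1}]' 50
python3 - <<'E'
from h import *
s=state();print(s['eef_pos'],s['eef_rot'][:,0],s['joints'],s['ft_force'])
cv2.imwrite('pics/w1.png',grab_frame('wrist')[:,:,::-1])
E
```

```text
clock: 1.98
eef_pos: [465.7, 0.9, 159.8]
eef_rot: [[0.191, -0.982, -0.004], [-0.982, -0.191, 0.001], [-0.002, 0.004, -1.0]]
ft_force: [-0.1, -0.0, 0.2]
gripper_width: 85.2
[465.68067193   0.93707139 159.75424771] [ 0.19087646 -0.98161221 -0.00190866] [-2.50385115e-01  2.59489012e-01  1.76847419e+00 -3.11452158e-05
  1.11814652e+00  1.12836569e+00] [-0.12533812 -0.03025968  0.24608336]
```

View pics/w1.png

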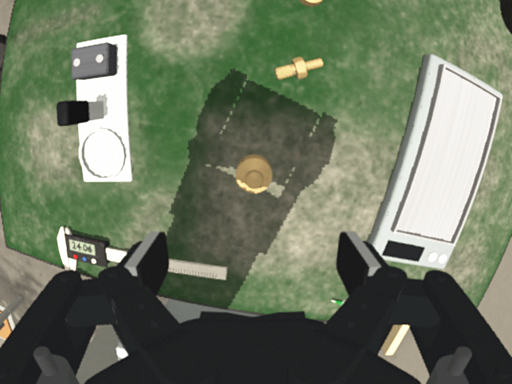

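The wrist view shows the weight near (255,173) and the pocket ring near (104,153). The tray is on the right.

Run:
```python
from h import *
s=state()
im=cv2.imread('pics/w1.png');a=im[140:210,220:290]
cv2.imwrite('pics/w1a.png',cv2.resize(a,None,fx=8,fy=8,interpolation=2))
cv2.imwrite('pics/w1b.png',cv2.resize(im[30:190,55:140],None,fx=3.7,fy=3.7,interpolation=2))
hsv=cv2.cvtColor(im,cv2.COLOR_BGR2HSV)
m=cv2.inRange(hsv,(10,90,60),(28,255,255));n,l,st,c=cv2.connectedComponentsWithStats(m)
for i in range(1,n):
    if st[i,4]>100:print(st[i],c[i],wz(s,*c[i],25))
for u,v in [(104,153)]:print(wz(s,u,v,14))
```

```text
[275  57  48  23 470] [296.18297872  68.39148936] [576.9226014  -20.09524173  25.        ]
[ 236  154   37   40 1070] [253.79439252 172.98598131] [471.46793055  -0.79144871  25.        ]
[  0 318  12  22 159] [  5.35220126 329.58490566] [109.45787738 384.48652727  25.        ]
[461.1684662  160.37533695  14.        ]
```

View pics/w1a.png

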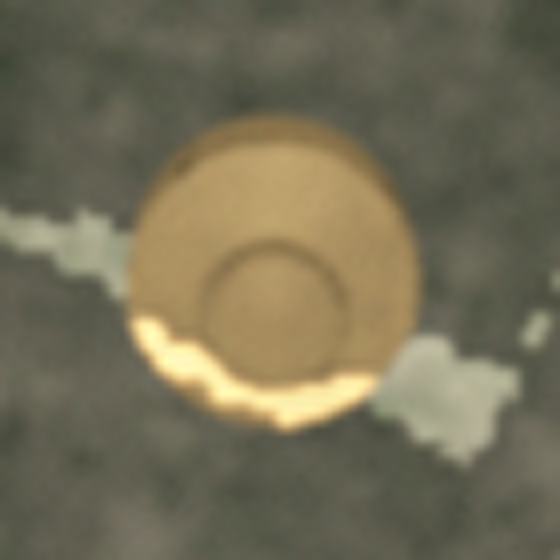

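View pics/w1b.png

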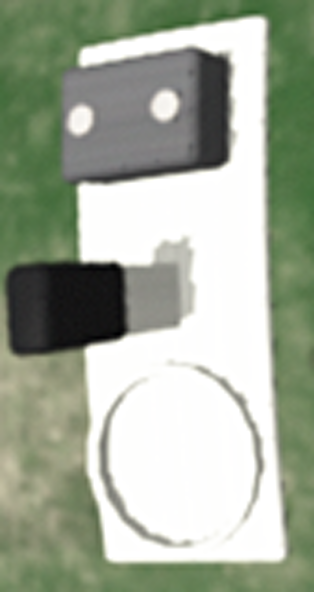

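Run:
```python
from h import *
s=state()
print([wz(s,254.25,178.7,40),wz(s,254.25,175.5,20),wz(s,254.25,175.5,25)])
# scene/top two-view
print(two('scene',(296.3,236.3),'top',(254.2,228.4)))
im=cv2.imread('pics/w1.png')
# ring points in crop b
for u,v in [(100,455),(265,455),(182,365),(182,545)]: print(wz(s,55+u/3.7,30+v/3.7,14))
# plate corners
for u,v in [(80,48),(266,17),(284,560),(106,560)]: print(wz(s,55+u/3.7,30+v/3.7,6))
for u,v in [(10,268),(122,265),(122,345),(12,352)]: print('post',wz(s,55+u/3.7,30+v/3.7,80))
```

```text
[array([469.68416914,  -1.50078214,  40.        ]), array([467.94941259,  -1.95626531,  20.        ]), array([469.11882919,  -1.6978865 ,  25.        ])]
(array([466.18211017,   0.52842492,  13.24928913]), np.float64(2.229671321274771))
[456.75704997 189.06358501  14.        ]
[465.55322328 133.13575714  14.        ]
[487.27731601 162.82481798  14.        ]
[434.29730411 158.17898655  14.        ]
[578.08822773 220.41991451   6.        ]
[589.56876866 157.23007896   6.        ]
[433.33910427 127.38941784   6.        ]
[421.50771634 190.01426316   6.        ]
post [514.83541386 179.91324408  80.        ]
post [518.33022788 147.33554005  80.        ]
post [500.4386826  144.96590918  80.        ]
post [495.15844231 176.96777314  80.        ]
```

```bash
python3 -m handwheel '[{"offset":[0.24,-0.21,3.8],"turn":0,"fingers":-1},{"offset":[0,0,4],"turn":0,"fingers":-1},{"offset":[0,0,4],"turn":0,"fingers":-1},{"offset":[0,0,2],"turn":0,"fingers":-1},{"offset":[0,0,1],"turn":0,"fingers":-1},{"offset":[0,0,0],"turn":0,"fingers":-1},{"offset":[0,0,0],"turn":0,"fingers":1},{"offset":[0,0,0],"turn":0,"fingers":1},{"offset":[0,0,0],"turn":0,"fingers":1},{"offset":[0,0,0],"turn":0,"fingers":1},{"offset":[0,0,0],"turn":0,"fingers":1},{"offset":[0,0,0],"turn":0,"fingers":1}]' 50
python3 - <<'E'
from h import *
cv2.imwrite('pics/w2.png',grab_frame('wrist')[:,:,::-1])
E
```

```text
clock: 3.52
eef_pos: [469.5, -1.4, 14.0]
eef_rot: [[0.191, -0.982, 0.001], [-0.982, -0.191, -0.0], [0.0, -0.001, -1.0]]
ft_force: [-1.5, 0.3, 7.5]
gripper_width: 34.7
```

View pics/w2.png

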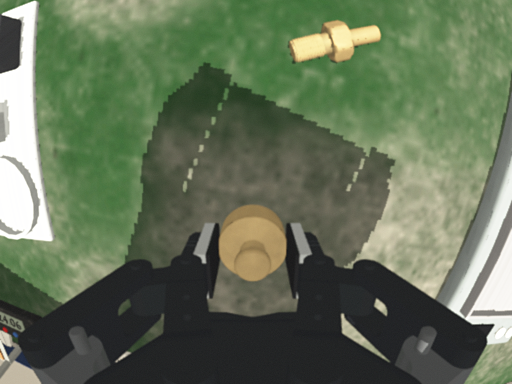

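```bash
python3 -m handwheel '[{"offset":[0,0,-2],"turn":0,"fingers":1},{"offset":[0,0,-4.5],"turn":0,"fingers":1},{"offset":[0,0,-4.5],"turn":0,"fingers":1},{"offset":[-3,-0.4,0],"turn":0,"fingers":1},{"offset":[-4.5,-0.6,0],"turn":0,"fingers":1},{"offset":[-4.5,-0.6,0],"turn":0,"fingers":1},{"offset":[-3.5,-0.4,0],"turn":0,"fingers":1},{"offset":[-1,-0.1,0],"turn":0,"fingers":1},{"offset":[0,0,0],"turn":0,"fingers":1},{"offset":[0,0,0],"turn":0,"fingers":1}]'
python3 - <<'E'
from h import *
cv2.imwrite('pics/w3.png',grab_frame('wrist')[:,:,::-1])
cv2.imwrite('pics/top3.png',grab_frame('top')[:,:,::-1])
cv2.imwrite('pics/scene3.png',grab_frame('scene')[:,:,::-1])
E
```

```text
clock: 4.82
eef_pos: [458.6, 163.7, 123.3]
eef_rot: [[0.19, -0.982, -0.0], [-0.982, -0.19, -0.0], [0.0, 0.0, -1.0]]
ft_force: [0.8, -0.2, -2.2]
gripper_width: 34.8
```

View pics/w3.png

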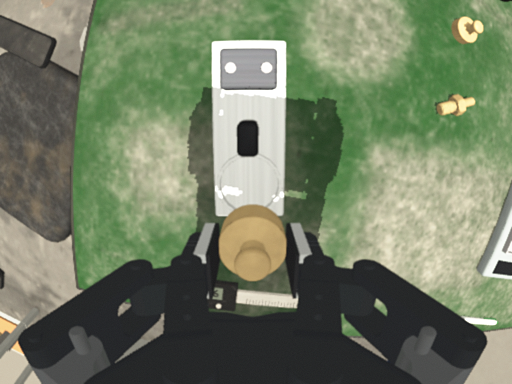

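View pics/scene3.png

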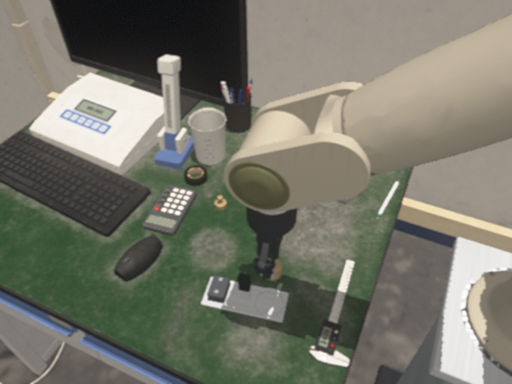

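Run:
```python
from h import *
s=state();im=cv2.imread('pics/w3.png');R=s['eef_rot'];p=s['eef_pos']
cv2.imwrite('pics/w3a.png',cv2.resize(im[30:290,190:310],None,fx=2.3,fy=2.3,interpolation=2))
cv2.imwrite('pics/w3b.png',cv2.resize(im[140:290,190:310],None,fx=4,fy=4,interpolation=2))
L=lambda X:np.round(R.T@(X-p),1)
for u,v,z in [(218,182,14),(281,182,14),(249.5,153,14),(212,41,6),(286,41,6),(216,215,6),(283.5,215,6),(237,139,80),(259,139,80),(248,121,80),(248,157,80),
  (252,262,149),(253,239,132)]:
    print(u,v,z,L(wz(s,u,v,z)))
```

```text
218 182 14 [-29.1  -2.8 109.3]
281 182 14 [ 26.1  -2.8 109.3]
249.5 153 14 [ -1.5 -28.4 109.3]
212 41 6 [ -33.8 -126.6  117.3]
286 41 6 [  29.9 -126.4  117.3]
216 215 6 [-33.   31.2 117.3]
283.5 215 6 [ 30.1  31.1 117.3]
237 139 80 [ -8.6 -47.8  43.3]
259 139 80 [  5.1 -47.8  43.3]
248 121 80 [ -1.7 -59.   43.3]
248 157 80 [ -1.8 -36.3  43.3]
252 262 149 [  0.8  -1.3 -25.7]
253 239 132 [ 1.3 -4.6 -8.7]
```

View pics/w3a.png

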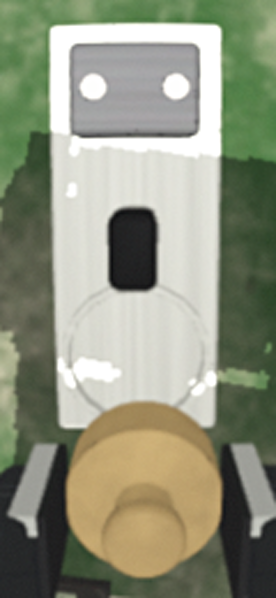

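View pics/w3b.png

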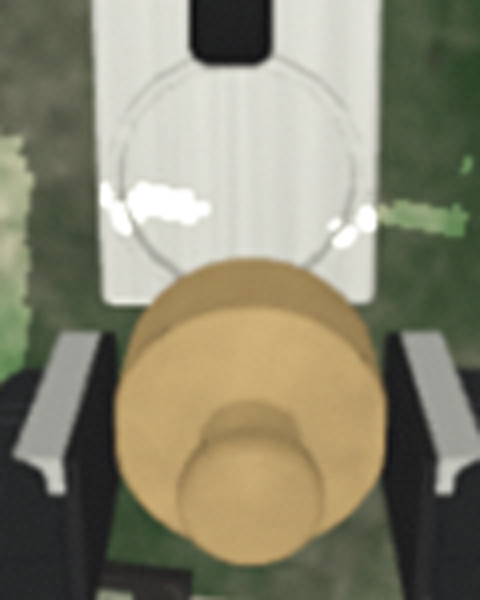

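```bash
python3 -m handwheel '[{"offset":[-0.25,0.1,2],"turn":0,"fingers":1},{"offset":[0,0,3],"turn":0,"fingers":1},{"offset":[0,0,2.5],"turn":0,"fingers":1},{"offset":[0,0,1.5],"turn":0,"fingers":1},{"offset":[0,0,0.8],"turn":0,"fingers":1},{"offset":[0,0,0.3],"turn":0,"fingers":1},{"offset":[0,0,0],"turn":0,"fingers":1},{"offset":[0,0,0],"turn":0,"fingers":1}]'
python3 - <<'E'
from h import *
cv2.imwrite('pics/w4.png',grab_frame('wrist')[:,:,::-1])
E
```

```text
clock: 5.98
eef_pos: [457.3, 166.9, 22.8]
eef_rot: [[0.191, -0.982, 0.001], [-0.982, -0.191, 0.0], [0.0, -0.001, -1.0]]
ft_force: [-0.1, 0.7, -1.6]
gripper_width: 34.4
```

View pics/w4.png

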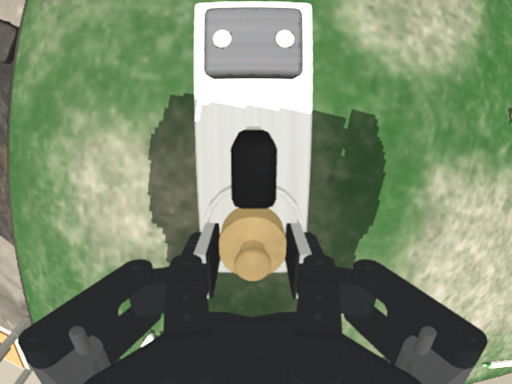

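The weight is centred over the ring in x (weight at 253, ring about 205–300).

```bash
python3 -m handwheel '[{"offset":[0,0,0.2],"turn":0,"fingers":1},{"offset":[0,0,0.1],"turn":0,"fingers":1},{"offset":[0,0,0],"turn":0,"fingers":1}]'
```

```text
clock: 6.4
eef_pos: [457.1, 166.9, 20.0]
eef_rot: [[0.191, -0.982, 0.0], [-0.982, -0.191, -0.0], [0.0, -0.0, -1.0]]
ft_force: [-2.9, -0.3, 8.6]
gripper_width: 34.4
```

```bash
python3 -m handwheel '[{"offset":[0,0,0],"turn":0,"fingers":0},{"offset":[0,0,0],"turn":0,"fingers":-0.4},{"offset":[0,0,0],"turn":0,"fingers":-1},{"offset":[0,0,0],"turn":0,"fingers":-1},{"offset":[0,0,0],"turn":0,"fingers":-1},{"offset":[0,0,-2],"turn":0,"fingers":-1},{"offset":[0,0,-4],"turn":0,"fingers":-1},{"offset":[0,0,-4],"turn":0,"fingers":-1},{"offset":[0,0,-2],"turn":0,"fingers":-1},{"offset":[0,0,0],"turn":0,"fingers":-1},{"offset":[0,0,0],"turn":0,"fingers":-1}]'
python3 - <<'E'
from h import *
cv2.imwrite('pics/w5.png',grab_frame('wrist')[:,:,::-1])
E
```

```text
clock: 7.78
eef_pos: [456.5, 166.8, 138.2]
eef_rot: [[0.191, -0.982, -0.002], [-0.982, -0.191, -0.0], [-0.0, 0.002, -1.0]]
ft_force: [0.8, -0.8, 0.9]
gripper_width: 85.3
```

View pics/w5.png

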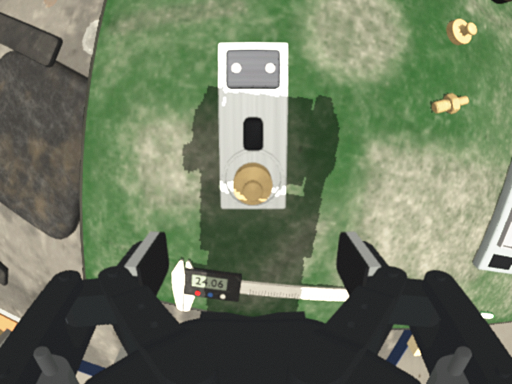

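The weight stands in the pocket at (253,184) inside the ring, and the post is at (253,134). Next I'll measure the post.

Run:
```python
from h import *
s=state();im=cv2.imread('pics/w5.png');R=s['eef_rot'];p=s['eef_pos']
cv2.imwrite('pics/w5a.png',cv2.resize(im[30:220,200:310],None,fx=3,fy=3,interpolation=2))
m=(im.max(2)<60).astype(np.uint8);n,l,st,c=cv2.connectedComponentsWithStats(m)
L=lambda X:np.round(R.T@(X-p),1)
for i in range(1,n):
    x,y,w,h,a=st[i]
    if a>80 and 230<c[i][0]<280 and c[i][1]<170:print(st[i],c[i],L(wz(s,*c[i],80)),wz(s,*c[i],80))
for u,v,z in [(218,42,6),(288,42,6),(220.5,208,6),(286,208,6)]: print(L(wz(s,u,v,z)),wz(s,u,v,z))
```

```text
[244 118  19  32 553] [252.54792043 133.65822785] [  1.1 -49.7  58. ] [505.32506614 175.19763829  80.        ]
[ -30.3 -128.7  131.8] [576.69802701 221.02333876   6.        ]
[  33.3 -128.8  131.8] [588.88623285 158.60361751   6.        ]
[-30.2  29.5 132.2] [421.37124218 190.83190291   6.        ]
[ 34.   29.5 132.2] [433.64372623 127.76679893   6.        ]
```

View pics/w5a.png

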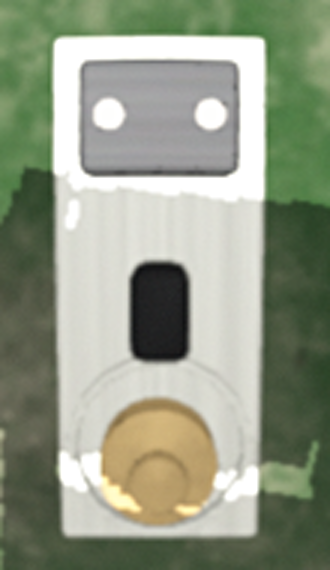

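```bash
python3 -m handwheel '[{"offset":[0.1,-2.5,0],"turn":0,"fingers":-1},{"offset":[0,-2.45,0],"turn":0,"fingers":-1},{"offset":[0,0,3],"turn":0,"fingers":-1},{"offset":[0,0,3.5],"turn":0,"fingers":-1},{"offset":[0,0,2],"turn":0,"fingers":-1},{"offset":[0,0,1.1],"turn":0,"fingers":-1},{"offset":[0,0,0],"turn":0,"fingers":-0.5},{"offset":[0,0,0],"turn":0,"fingers":0},{"offset":[0,0,0],"turn":0,"fingers":0.4},{"offset":[0,0,0],"turn":0,"fingers":1},{"offset":[0,0,0],"turn":0,"fingers":1},{"offset":[0,0,0],"turn":0,"fingers":1},{"offset":[0,0,0],"turn":0,"fingers":1}]' 100
python3 - <<'E'
from h import *
cv2.imwrite('pics/w6.png',grab_frame('wrist')[:,:,::-1])
E
```

```text
clock: 9.45
eef_pos: [506.0, 175.4, 43.8]
eef_rot: [[0.191, -0.982, 0.001], [-0.982, -0.191, 0.0], [0.0, -0.001, -1.0]]
ft_force: [-0.8, 0.8, 4.9]
gripper_width: 13.1
```

View pics/w6.png

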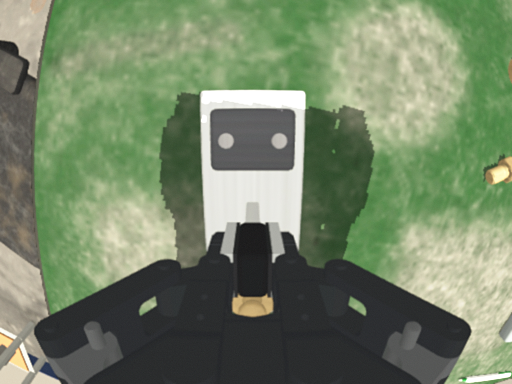

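```bash
python3 -m handwheel '[{"offset":[0,0,-0.3],"turn":0,"fingers":1},{"offset":[0,0,-0.6],"turn":0,"fingers":1},{"offset":[0,0,-1],"turn":0,"fingers":1},{"offset":[0,0,-1.5],"turn":0,"fingers":1},{"offset":[0,0,-1.6],"turn":0,"fingers":1},{"offset":[0,0,-1.5],"turn":0,"fingers":1},{"offset":[0,0,-1],"turn":0,"fingers":1},{"offset":[0,0,-0.5],"turn":0,"fingers":1},{"offset":[0,0,0],"turn":0,"fingers":1},{"offset":[0,0,0],"turn":0,"fingers":1}]'
python3 - <<'E'
from h import *
cv2.imwrite('pics/w7.png',grab_frame('wrist')[:,:,::-1])
cv2.imwrite('pics/s7.png',grab_frame('scene')[:,:,::-1])
E
```

```text
clock: 10.75
eef_pos: [505.5, 175.3, 122.8]
eef_rot: [[0.191, -0.982, -0.001], [-0.982, -0.191, -0.0], [-0.0, 0.001, -1.0]]
ft_force: [0.1, 0.5, -5.5]
gripper_width: 12.9
```

View pics/w7.png

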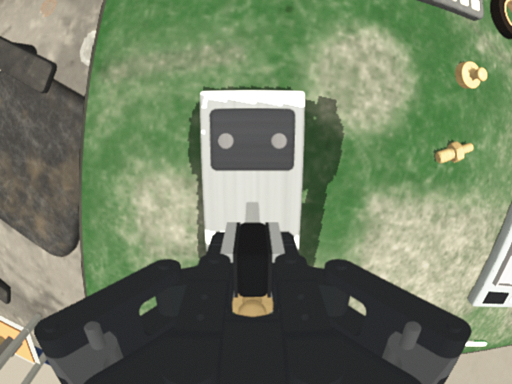

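View pics/s7.png

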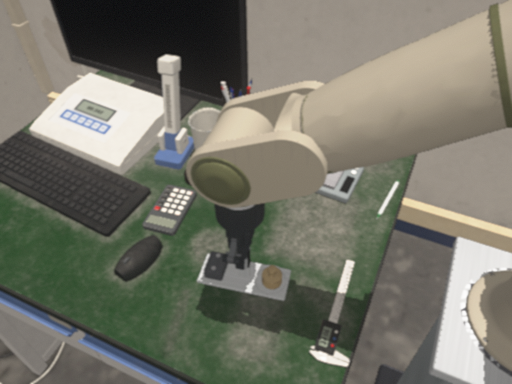

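The carrier is lifted level with the weight still in the pocket, and the block sits at the same pixels as before the lift. Next I'll carry it across.

```bash
python3 -m handwheel '[{"offset":[0,0,0],"turn":0.03,"fingers":1},{"offset":[0,0,0],"turn":0.06,"fingers":1},{"offset":[0,0,0],"turn":0.06,"fingers":1},{"offset":[0,0,0],"turn":0.06,"fingers":1},{"offset":[0,0,0],"turn":0.03,"fingers":1},{"offset":[1,-0.1,0],"turn":0,"fingers":1},{"offset":[2,-0.2,0],"turn":0,"fingers":1},{"offset":[3,-0.3,0],"turn":0,"fingers":1},{"offset":[3.5,-0.4,0],"turn":0,"fingers":1},{"offset":[3.5,-0.4,0],"turn":0,"fingers":1},{"offset":[3.5,-0.4,0],"turn":0,"fingers":1},{"offset":[3.5,-0.4,0],"turn":0,"fingers":1},{"offset":[3.5,-0.4,0],"turn":0,"fingers":1},{"offset":[3.5,-0.4,0],"turn":0,"fingers":1},{"offset":[3.5,-0.4,0],"turn":0,"fingers":1},{"offset":[3,-0.3,0],"turn":0,"fingers":1},{"offset":[2.5,-0.2,0],"turn":0,"fingers":1},{"offset":[1.9,-0.1,0],"turn":0,"fingers":1},{"offset":[1,0,0],"turn":0,"fingers":1},{"offset":[0,0,0],"turn":0,"fingers":1}]'
python3 -m handwheel '[{"offset":[0,0,0],"turn":0,"fingers":1},{"offset":[0,0,0],"turn":0,"fingers":1}]'
python3 - <<'E'
from h import *
cv2.imwrite('pics/w8.png',grab_frame('wrist')[:,:,::-1])
cv2.imwrite('pics/s8.png',grab_frame('scene')[:,:,::-1])
E
```

```text
clock: 13.35
eef_pos: [526.8, -215.3, 123.2]
eef_rot: [[-0.049, -0.999, -0.0], [-0.999, 0.049, 0.0], [-0.0, 0.0, -1.0]]
ft_force: [-0.1, 0.7, -6.1]
gripper_width: 12.9
clock: 13.6
eef_pos: [527.0, -214.5, 123.4]
eef_rot: [[-0.047, -0.999, -0.0], [-0.999, 0.047, 0.0], [-0.0, 0.0, -1.0]]
ft_force: [-0.2, -0.4, -5.3]
gripper_width: 12.7
```

View pics/w8.png

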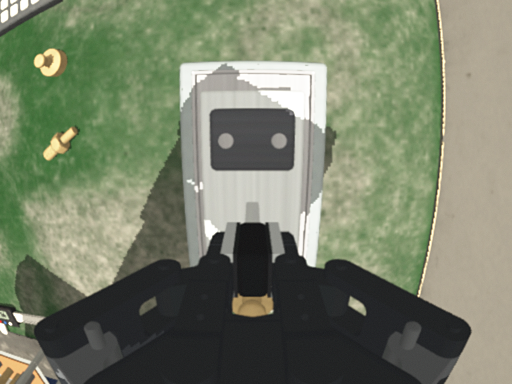

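View pics/s8.png

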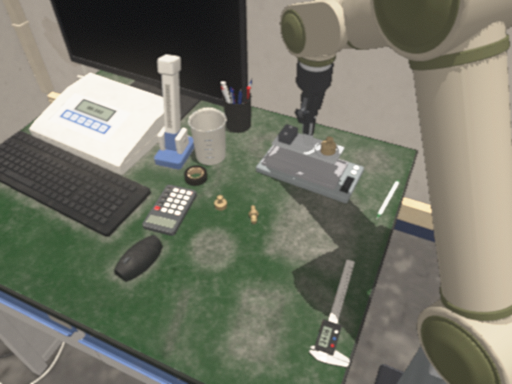

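Run:
```python
import cv2
im=cv2.imread('pics/w8.png')
cv2.imwrite('pics/w8a.png',cv2.resize(im[50:270,170:340],None,fx=4,fy=2.7,interpolation=2))
```

```text
(no output)
```

View pics/w8a.png

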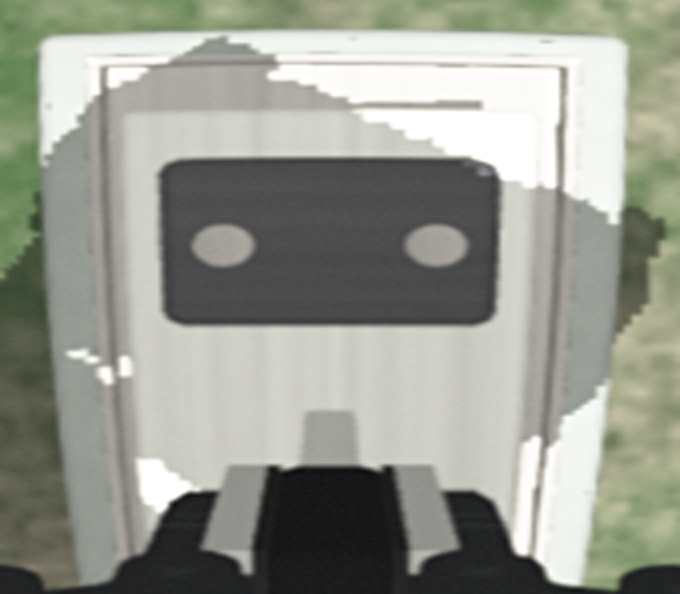

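Run:
```python
from h import *
s=state();R=s['eef_rot'];p=s['eef_pos']
L=lambda X:np.round(R.T@(X-p),1)
def q(n,x,y,z):print(n,L(wz(s,170+x/4,50+y/2.7,z)),np.round(wz(s,170+x/4,50+y/2.7,z),1))
q('trayTL',105,66,26);q('trayTR',563,66,26);q('trayL low',124,440,26);q('trayR low',545,440,26)
q('carTL',124,110,85);q('carTR',536,110,85);q('carL low',134,440,85);q('carR low',524,440,85)
```

```text
trayTL [-43.9 -95.   97.4] [ 624.  -175.3   26. ]
trayTR [ 47.5 -95.2  97.3] [ 619.8 -266.6   26. ]
trayL low [-43.6  21.6  97.4] [ 507.5 -170.1   26. ]
trayR low [47.6 21.6 97.3] [ 503.2 -261.2   26. ]
carTL [-30.  -78.4  38.4] [ 606.7 -188.4   85. ]
carTR [ 31.9 -78.4  38.3] [ 603.8 -250.3   85. ]
carL low [-31.   -0.7  38.4] [ 529.2 -183.8   85. ]
carR low [32.6 -0.7 38.3] [ 526.2 -247.2   85. ]
```

```bash
python3 -m handwheel '[{"offset":[0.1,-0.25,0],"turn":0,"fingers":1},{"offset":[0,0,0.6],"turn":0,"fingers":1},{"offset":[0,0,1.2],"turn":0,"fingers":1},{"offset":[0,0,1.4],"turn":0,"fingers":1},{"offset":[0,0,1],"turn":0,"fingers":1},{"offset":[0,0,0.6],"turn":0,"fingers":1},{"offset":[0,0,0.4],"turn":0,"fingers":1},{"offset":[0,0,0.2],"turn":0,"fingers":1},{"offset":[0,0,0],"turn":0,"fingers":1},{"offset":[0,0,0],"turn":0,"fingers":1}]'
python3 - <<'E'
from h import *
im=grab_frame('wrist')[:,:,::-1]
cv2.imwrite('pics/w9.png',cv2.resize(im[50:270,170:340],None,fx=4,fy=2.7,interpolation=2))
E
```

```text
clock: 14.95
eef_pos: [529.5, -216.3, 69.6]
eef_rot: [[-0.048, -0.999, 0.0], [-0.999, 0.048, -0.0], [0.0, -0.0, -1.0]]
ft_force: [-0.3, 0.2, -5.6]
gripper_width: 12.6
```

View pics/w9.png

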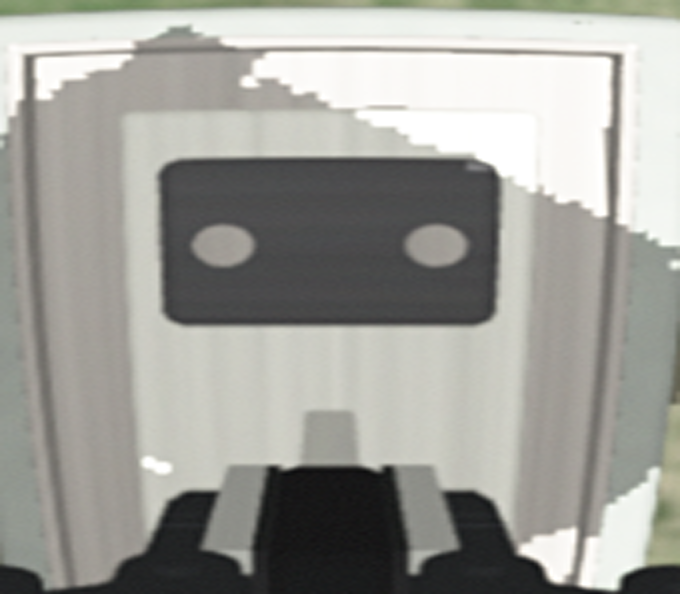

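Gaps all round are about 13–15 mm, and the carrier is parallel to the tray. Setting it down.

```bash
python3 -m handwheel '[{"offset":[-0.1,0,0.15],"turn":0,"fingers":1},{"offset":[0,0,0.1],"turn":0,"fingers":1},{"offset":[0,0,0.1],"turn":0,"fingers":1},{"offset":[0,0,0.05],"turn":0,"fingers":1},{"offset":[0,0,0],"turn":0,"fingers":1},{"offset":[0,0,0],"turn":0,"fingers":1}]'
```

```text
clock: 15.75
eef_pos: [529.5, -215.2, 65.8]
eef_rot: [[-0.048, -0.999, 0.0], [-0.999, 0.048, -0.0], [0.0, -0.0, -1.0]]
ft_force: [-4.4, 4.0, 4.9]
gripper_width: 13.0
```

```bash
python3 -m handwheel '[{"offset":[0,0,0],"turn":0,"fingers":0.5},{"offset":[0,0,0],"turn":0,"fingers":0},{"offset":[0,0,0],"turn":0,"fingers":-0.5},{"offset":[0,0,0],"turn":0,"fingers":-1},{"offset":[0,0,0],"turn":0,"fingers":-1},{"offset":[0,0,0],"turn":0,"fingers":-1},{"offset":[0,0,-2],"turn":0,"fingers":-1},{"offset":[0,0,-4],"turn":0,"fingers":-1},{"offset":[0,0,-4],"turn":0,"fingers":-1},{"offset":[0,4,-2],"turn":0,"fingers":-1},{"offset":[0,4,0],"turn":0,"fingers":-1},{"offset":[0,2,0],"turn":0,"fingers":-1},{"offset":[0,0,0],"turn":0,"fingers":-1},{"offset":[0,0,0],"turn":0,"fingers":-1}]'
python3 - <<'E'
from h import *
cv2.imwrite('pics/w10.png',grab_frame('wrist')[:,:,::-1])
cv2.imwrite('pics/s10.png',grab_frame('scene')[:,:,::-1])
E
```

```text
clock: 17.5
eef_pos: [430.2, -210.6, 185.4]
eef_rot: [[-0.048, -0.999, 0.001], [-0.999, 0.048, -0.0], [0.0, -0.001, -1.0]]
ft_force: [0.2, 0.1, -0.1]
gripper_width: 85.5
```

View pics/w10.png

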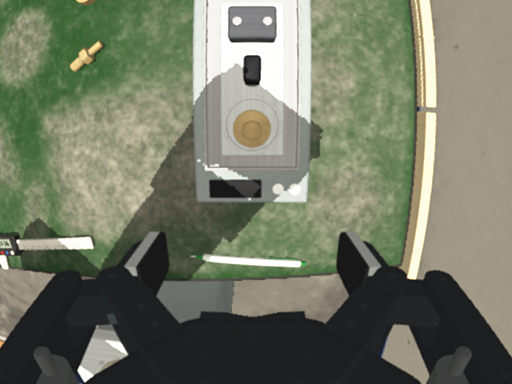

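View pics/s10.png

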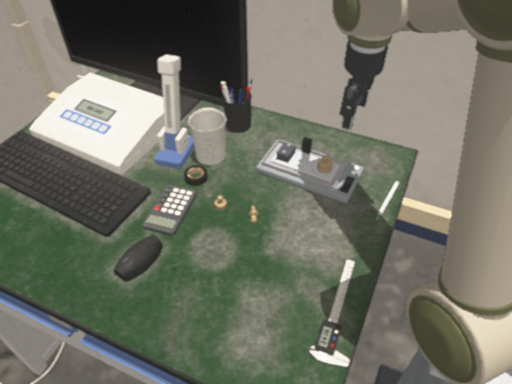

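The wrist view shows the carrier flat inside the tray: near end at row 155 against the tray's inner edge at about 167, with roughly equal side gaps. The weight is upright in the pocket at (252,129). The small weight is still standing at (220,202) in the scene view.

```bash
python3 -c "
from plant import *
print(hand_in())"
```

```text
the job is handed in; nothing more can be done
None
```

I stood the larger brass weight in the carrier's pocket, let go of it, then lifted the loaded carrier by its post and set it down in the scale tray. I handed the job in at about 17.6 s on the clock, well inside the 59 s limit.

The last wrist and scene pictures, taken with the gripper open and clear, showed:
- **Carrier:** it lies flat inside the tray, parallel to its long sides, with about 12–15 mm free at each edge. I did not measure its tilt separately.
- **Large weight:** it stands upright inside the pocket ring. It may be a few millimetres off centre there.
- **Small weight:** it is where it was at the start, still standing.

At each stop the wrist force read under 10 N. No check failed. My two estimates of the tray centre disagreed by about 2–3 mm along the tray, so I set the carrier down between them. `hand_in()` gave no verdict.

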